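Finish an isolator: fit its handle, switch it off, insert the barrier

ROBOT

A 6-joint arm with a two-finger parallel gripper is mounted at the origin on the work surface. World frame = base frame: x ahead of the robot, y to its left, z up, the work surface at z = 0. Lengths are in m, angles in rad, forces in N, time in s.
With the tool pointing down it reaches from about 0.3 to 0.825 m from the base axis. Payload 5.4 kg.
Tool frame: the origin (TCP) lies midway between the tips of the shut fingers; the grasp point (between the pads) lies 19 mm behind it; z points along the fingers, y is the line along which they close (so a half turn about z gives the same grasp; the last joint's range is limited). The gripper opens to 92 mm and grips with 3 to 60 N. Pads are 20 mm wide; open, the fingers measure 128 mm over their backs; the gripper's body (75 mm by 189 mm) begins 69 mm behind the grasp point.
Start: joints at [0.939, 0.158, 1.597, -0, 1.386, -0.21], TCP at [0.235, 0.525, 0.215] pointing down, gripper open.
Joint ranges: [-2.91, 2.91], [-0.94, 2.29], [0.18, 2.7], [-1.29, 4.43], [0.17, 2.64], [-3, 3]. Speed limits (rad/s): [2.57, 2.57, 3.14, 3.14, 3.14, 3.14].

INTERFACE

Orientations are given as a 3x3 rotation matrix whose columns are the frame's x, y, z axes.
In Python, from cell import r gives the robot as it stands. Calls block until the motion is done:
- r.move_ptp(position, orientation): joint-space move of the TCP to a pose.
- r.movel(position, feed=0.15, ori=None, until_force=None): straight line of the TCP; ori=None keeps the orientation; feed is the mean speed in m/s. With until_force (N) it stops when the force on the tool has changed by that much, and returns True; else False.
- r.move_joints(angles): joint-space move.
- r.command_gripper(opening, effort=None): finger opening in m; effort is the grip in N (None keeps the last); returns when the fingers have stopped.
- r.hold(seconds).
- r.inverse_kinematics(position, orientation): joint angles nearest the present ones, or None.
- r.get_obs(): the state.
- r.camera(name): name is "scene" or "side" or "wrist"; returns a dict with "color" (420x560x3 uint8, blue, green, red), "vertical_fov" (degrees; the focal length in pixels is half the picture's height over the tangent of half this angle, whatever the lens; pixels are square), "cx", "cy" (the principal point, pixels), "rvec" (rotation vector, rad) and "tvec" (3), from world to camera coordinates, as OpenCV has them; the wrist camera has in their place "tool_from_camera" (4x4, takes a point from camera to tool coordinates, whose origin is the TCP and whose axes are the flange's). Camera axes: x right, y down, z forward; pixel columns grow to the right and rows downward; lengths in m; the calibration is good to about 2 mm. A picture is of the moment at which its call begins: read the wrist's pose just before it. There is no depth.
A pose or a line that the arm cannot do raises r.MotionError and nothing moves.
- r.close_job(): hands the job in; it is judged then, once.
Trained networks look in a picture, given as the dict that the camera call returned (one of the last four; its "shot" number tells which), for a name from the list of things; names that differ only in an ending like _2 or _b are one class to them, and where a whole thing is asked for, a point or a joint stands for the part that bears it (a point fixed in the world has none). Each returns a list of dicts, best first, with "confidence" (0 to 1); they miss things now and then, are a little off and sometimes report something else, mostly with a low value. They report only what shows in the picture. A call takes as long as a camera call.
- r.spot_in(label, picture): "position" ([column, row] in pixels, amid what is visible of it).
The state is a dict: "time_s": time; "qpos": joint angles; "qvel": joint speeds; "joint_efforts": joint torques, N m; "position": TCP position; "orientation": TCP orientation; "force": force on the tool from outside, world axes, zero at the start; "torque": the same for the moment, N m; "opening": finger opening in m; "gripper_force": force on a finger pad.
Only numpy, scipy, OpenCV 4.12 (cv2) and the standard library are available. Lean on these libraries where they do the work, as an engineer would, in place of code of your own. Each camera call takes 0.05 s, during which the arm holds its last target. There are 200 camera calls.

TASK

Finish the isolator on the sloping mounting plate. Push the red handle fully home on the square shaft, its grip bar in line with the black stripe on the yellow rotor, and with it turn the switch clockwise (seen from above the plate) all the way to its OFF stop, where the stripe points at the two red marks. Then take the orange barrier from the blue holder, slide it fully down into the slot of the white terminal block, and let go; do not disturb the screwdriver, the jar or the contactor.

Things in the scene. Friction and masses are not known exactly. Their poses are not given: they have to be found in the camera images.
- handle: Rotary handle, about 120 g, at first standing on the table. Black hub 44 x 44 x 26; on it a red grip bar 76 long (x), 14 thick (y), from 26 to 58 above the underside. Origin: centre of the underside; z up, x along the bar. Blind square bore in the underside: 15.2 wide, 22 deep, sides parallel to x and y, mouth chamfered 2 mm. It has about 0.08 rad of play on the shaft each way.
- shaft_tip (a point): Centre of the end face of the square steel shaft, 14 x 14, standing 20 out of the face of the yellow rotor disc (68 diameter) and turning with it. z points out along the shaft, square to the plate, 30 degrees from vertical; x lies along the rotor's black stripe and two sides of the square. Fully home, the hub's underside lies on the rotor face, 20 below this point.
- rotor (a joint): Angle of the switch rotor (rad), positive anticlockwise seen from above the plate. 0: OFF stop, stripe pointing at the two red marks; 1.45: the other stop. It stays where left; turning takes about 0.1 N m. Because of the handle's play, turn the handle a little past OFF to bring the rotor to the stop.
- isolator: Grey isolator fixed on the sloping mounting plate, 84 x 84 x 40 tall; the rotor face is 6 above its top. Origin: centre of its underside, on the plate's surface; z square to the plate and along the shaft's axis, x up the slope. A cable duct 26 tall runs along the plate's upper edge, 92 up the slope from here.
- barrier: Orange insulating barrier, 50 g, at first standing in the blue holder: plate 50 wide (x), 4 thick (y), 58 tall, with a grip rib 40 x 12 (x, y) from 58 to 80 above the lower edge. Origin: centre of the lower edge; z up, x along its width. Both ways round are the same.
- kit: Blue holder fixed to the table, 74 (x) x 50 (y) x 30 tall. Origin: centre of the underside. A slot in its top, 51.5 x 5.5, 18 deep, holds the barrier's lower edge; x along the slot.
- slot_mouth (a point): Centre of the slot mouth in the top of the white terminal block on the sloping plate, 140 beside the shaft. Block 70 (x) x 44 (y), 40 tall above the plate, with rows of terminals 24 tall beside it. z points out of the slot, square to the plate; x along the slot, up the slope. Slot 52 (x) x 6 (y), 25 deep, 2 mm chamfer.
- screwdriver: Red-handled screwdriver, 160 long, lying on the table; a bystander. Origin on its length.
- jar: Closed glass jar with white lid, 52 diameter, 70 tall; a bystander. Origin: centre of the underside.
- contactor: Black contactor with white top, 45 x 55 x 58 tall, standing on the table; a bystander. Origin: centre of the underside.

How it is judged:
By the outcome, as a careful person would: the job done as asked, in the order asked, and still so for the second after the job is handed in, with the robot touching nothing.
It also fails if it takes over 67 s, if anything falls off the work surface, if the arm or the gripper's body presses on something with over 40 N, if the wrist force passes 120 N, or if a joint passes its speed limit or range.

## Working session

There is one attempt and no reset: what is moved stays moved. The work goes in short steps, each a Python script; the robot and the scene stay as the last script left them, time stands still between calls to the robot, and variables do not carry over. Pictures are saved under pics/ and viewed, at most 10 in all, crops included, and the job is handed in when it is done.

```bash
mkdir -p pics; ls
python3 - <<'E'
from cell import r
import cv2,numpy as np
o=r.get_obs();print({k:np.round(o[k],3).tolist() for k in ("time_s","position","orientation","opening")})
P={}
for n in("scene","side","wrist"):
    p=r.camera(n);P[n]=p;cv2.imwrite(f"pics/a_{n}.png",p["color"])
    print(n,{k:np.round(v,4).tolist() for k,v in p.items() if k!="color"})
    for l in["handle","shaft_tip","isolator","barrier","kit","slot_mouth","screwdriver","jar","contactor"]:
        print(l,[(np.round(d["position"]).tolist(),round(d["confidence"],2)) for d in r.spot_in(l,p)][:2])
cv2.imwrite("pics/a_both.png",cv2.resize(np.hstack([P["scene"]["color"],P["side"]["color"]]),(800,300)))
E
```

```text
pics
{'time_s': 0.0, 'position': [0.235, 0.524, 0.214], 'orientation': [[-0.912, 0.409, -0.001], [0.409, 0.912, -0.001], [0.0, -0.002, -1.0]], 'opening': 0.092}
scene {'vertical_fov': 45.8298, 'cx': 277.5991, 'cy': 210.5616, 'rvec': [1.1642, 2.3164, -1.0454], 'tvec': [0.3571, -0.1922, 1.4294], 'shot': 1}
handle [([267.0, 219.0], 0.62), ([339.0, 262.0], 0.4)]
shaft_tip [([338.0, 262.0], 0.77)]
isolator [([342.0, 268.0], 0.59)]
barrier [([194.0, 172.0], 0.47)]
kit [([199.0, 193.0], 0.62)]
slot_mouth [([400.0, 314.0], 0.79)]
screwdriver [([195.0, 284.0], 0.73), ([323.0, 222.0], 0.69)]
jar [([168.0, 222.0], 0.71)]
contactor [([324.0, 222.0], 0.77)]
side {'vertical_fov': 56.3327, 'cx': 275.0011, 'cy': 213.5046, 'rvec': [2.1849, -0.2794, 0.1545], 'tvec': [-0.5318, 0.1694, 0.9016], 'shot': 2}
handle [([270.0, 275.0], 0.89), ([228.0, 238.0], 0.62)]
shaft_tip [([273.0, 179.0], 0.71)]
isolator [([267.0, 190.0], 0.89)]
barrier [([296.0, 336.0], 0.55)]
kit [([296.0, 357.0], 0.71), ([228.0, 239.0], 0.21)]
slot_mouth [([267.0, 164.0], 0.91)]
screwdriver [([355.0, 261.0], 0.59)]
jar [([359.0, 311.0], 0.65), ([269.0, 190.0], 0.2)]
contactor []
wrist {'vertical_fov': 69.9821, 'cx': 281.4666, 'cy': 207.5086, 'tool_from_camera': [[0.0009, -0.9615, -0.2749, 0.0776], [1.0, 0.0006, 0.0011, -0.0006], [-0.0009, -0.2749, 0.9615, -0.1708], [0.0, 0.0, 0.0, 1.0]], 'shot': 3}
handle []
shaft_tip []
isolator []
barrier []
kit []
slot_mouth []
screwdriver []
jar []
contactor []
```

View pics/a_scene.png

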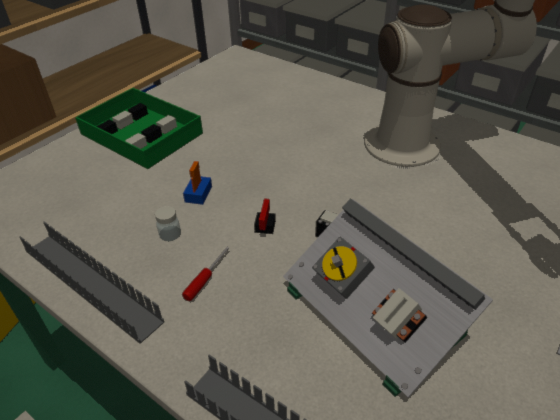

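View pics/a_side.png

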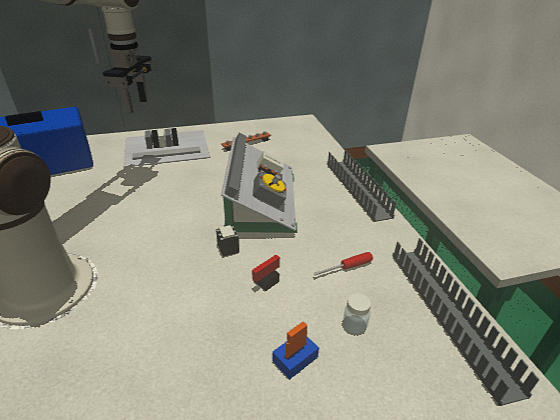

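The scene view shows the handle at (265,217), the barrier and holder at (197,185), the jar at (168,222) and the screwdriver at (205,280). The rotor is at (340,263), the white block at (398,312), and the contactor is tucked at the plate's corner at (324,222). The slope's top (the duct) faces the robot. Next I'll triangulate roughly.

```bash
cat > h.py <<'E'
from cell import r
import cv2,numpy as np
from scipy.optimize import least_squares
from scipy.spatial.transform import Rotation as Ro
def cam(n):
    o=r.get_obs(); p=r.camera(n); h,w=p["color"].shape[:2]
    f=h/2/np.tan(np.radians(p["vertical_fov"])/2)
    K=np.array([[f,0,p["cx"]],[0,f,p["cy"]],[0,0,1]])
    if n=="wrist":
        T=np.eye(4);T[:3,:3]=o["orientation"];T[:3,3]=o["position"]
        M=np.linalg.inv(T@np.array(p["tool_from_camera"]))
    else:
        M=np.eye(4);M[:3,:3]=cv2.Rodrigues(np.array(p["rvec"],float))[0];M[:3,3]=p["tvec"]
    p["K"]=K;p["M"]=M
    return p
def proj(p,X):
    X=np.atleast_2d(X); c=X@p["M"][:3,:3].T+p["M"][:3,3]; u=c@p["K"].T
    return u[:,:2]/u[:,2:]
def ray(p,uv):
    d=np.linalg.inv(p["K"])@np.array([uv[0],uv[1],1.]); R=p["M"][:3,:3]
    d=R.T@d; return -R.T@p["M"][:3,3], d/np.linalg.norm(d)
def tri(obs):
    A=np.zeros((3,3));b=np.zeros(3)
    for p,uv in obs:
        c,d=ray(p,uv);Q=np.eye(3)-np.outer(d,d);A+=Q;b+=Q@c
    X=np.linalg.solve(A,b)
    return X,[np.round(np.linalg.norm(proj(p,X)[0]-uv),1) for p,uv in obs]
def onz(p,uv,z):
    c,d=ray(p,uv);return c+d*(z-c[2])/d[2]
def spot(l,p):
    s=r.spot_in(l,p);return np.array(s[0]["position"]) if s else None
def down(yaw): # tool down, tool y axis at given yaw of x axis
    c,s=np.cos(yaw),np.sin(yaw);return np.array([[c,s,0],[s,-c,0],[0,0,-1.]])
E
python3 - <<'E'
from h import *
a,b=cam("scene"),cam("side")
G={"handle":((267,219),(270,275)),"rotor":((339,263),(273,181)),"barrier":((194,172),(296,336)),"kit":((199,193),(296,357)),"slot":((400,310),(267,164)),"screw":((195,284),(355,261)),"jar":((168,222),(359,311)),"contactor":((325,222),(228,239))}
for k,(u,v) in G.items(): 
    X,e=tri([(a,u),(b,v)]);print(k,X.round(3),e)
E
```

```text
handle [ 0.503 -0.106  0.022] [np.float64(3.1), np.float64(3.2)]
rotor [0.584 0.146 0.112] [np.float64(1.0), np.float64(0.7)]
barrier [ 0.505 -0.323  0.07 ] [np.float64(0.6), np.float64(0.8)]
kit [ 0.506 -0.32   0.003] [np.float64(0.5), np.float64(0.6)]
slot [0.599 0.284 0.09 ] [np.float64(0.2), np.float64(0.1)]
screw [ 0.729 -0.108  0.01 ] [np.float64(2.0), np.float64(1.7)]
jar [ 0.654 -0.272  0.039] [np.float64(1.0), np.float64(1.2)]
contactor [0.435 0.021 0.036] [np.float64(0.9), np.float64(0.9)]
```

```bash
cat >> h.py <<'E'
def tilt(psi,rot=0.): # plate rotation; x up slope with horizontal heading psi, then turn rot about normal
    h=np.array([np.cos(psi),np.sin(psi),0]);x=h*np.cos(np.pi/6)+np.array([0,0,.5])
    z=-h*.5+np.array([0,0,np.cos(np.pi/6)])
    R=np.c_[x,np.cross(z,x),z]; return R@Ro.from_euler("z",rot).as_matrix()
FLIP=np.diag([1.,-1,-1])   # plate frame -> tool frame (z into plate)
E
python3 - <<'E'
from h import *
psi=np.pi-0.1
for nm,X in(("rotor",[.584,.146,.112]),("slot",[.599,.284,.09])):
  for h in(0.,.1,.15):
    for rot in np.arange(-3,3.1,.75):
      R=tilt(psi,rot)@FLIP; q=r.inverse_kinematics(np.array(X)+h*tilt(psi)[:,2],R)
      print(nm,h,rot.round(2),None if q is None else np.round(q,2).tolist())
E
```

```text
rotor 0.0 -3.0 [0.01, 0.74, 1.11, 0.06, 1.81, 1.54]
rotor 0.0 -2.25 [0.01, 0.74, 1.11, 0.06, 1.81, 0.79]
rotor 0.0 -1.5 [0.01, 0.74, 1.11, 0.06, 1.81, 0.04]
rotor 0.0 -0.75 [0.01, 0.74, 1.11, 0.06, 1.81, -0.71]
rotor 0.0 0.0 [0.01, 0.74, 1.11, 0.06, 1.81, -1.46]
rotor 0.0 0.75 [0.01, 0.74, 1.11, 0.06, 1.81, -2.21]
rotor 0.0 1.5 [0.01, 0.74, 1.11, 0.06, 1.81, -2.96]
rotor 0.0 2.25 [0.01, 0.74, 1.11, 0.06, 1.81, 2.57]
rotor 0.0 3.0 [0.01, 0.74, 1.11, 0.06, 1.81, 1.82]
rotor 0.1 -3.0 [0.01, 0.81, 0.83, 0.06, 2.02, 1.55]
rotor 0.1 -2.25 [0.01, 0.81, 0.83, 0.06, 2.02, 0.8]
rotor 0.1 -1.5 [0.01, 0.81, 0.83, 0.06, 2.02, 0.05]
rotor 0.1 -0.75 [0.01, 0.81, 0.83, 0.06, 2.02, -0.7]
rotor 0.1 0.0 [0.01, 0.81, 0.83, 0.06, 2.02, -1.45]
rotor 0.1 0.75 [0.01, 0.81, 0.83, 0.06, 2.02, -2.2]
rotor 0.1 1.5 [0.01, 0.81, 0.83, 0.06, 2.02, -2.95]
rotor 0.1 2.25 [0.01, 0.81, 0.83, 0.06, 2.02, 2.58]
rotor 0.1 3.0 [0.01, 0.81, 0.83, 0.06, 2.02, 1.83]
rotor 0.15 -3.0 [0.0, 0.88, 0.64, 0.06, 2.14, 1.55]
rotor 0.15 -2.25 [0.0, 0.88, 0.64, 0.06, 2.14, 0.8]
rotor 0.15 -1.5 [0.0, 0.88, 0.64, 0.06, 2.14, 0.05]
rotor
[... 973 characters left out ...]
1.0, 0.58, 0.15, 2.06, -1.26]
slot 0.1 0.75 [0.17, 1.0, 0.58, 0.15, 2.06, -2.01]
slot 0.1 1.5 [0.17, 1.0, 0.58, 0.15, 2.06, -2.76]
slot 0.1 2.25 [0.17, 1.0, 0.58, 0.15, 2.06, 2.77]
slot 0.1 3.0 [0.17, 1.0, 0.58, 0.15, 2.06, 2.02]
slot 0.15 -3.0 [0.17, 1.11, 0.32, 0.16, 2.22, 1.76]
slot 0.15 -2.25 [0.17, 1.11, 0.32, 0.16, 2.22, 1.01]
slot 0.15 -1.5 [0.17, 1.11, 0.32, 0.16, 2.22, 0.26]
slot 0.15 -0.75 [0.17, 1.11, 0.32, 0.16, 2.22, -0.49]
slot 0.15 0.0 [0.17, 1.11, 0.32, 0.16, 2.22, -1.24]
slot 0.15 0.75 [0.17, 1.11, 0.32, 0.16, 2.22, -1.99]
slot 0.15 1.5 [0.17, 1.11, 0.32, 0.16, 2.22, -2.74]
slot 0.15 2.25 [0.17, 1.11, 0.32, 0.16, 2.22, 2.79]
slot 0.15 3.0 [0.17, 1.11, 0.32, 0.16, 2.22, 2.04]
```

Run:
```python
from h import *
import pickle
psi=np.pi-0.1; n=tilt(psi)[:,2]; R=tilt(psi)@FLIP
V={}
def snap(k,X,Rr):
    r.move_ptp(X,Rr); p=cam("wrist"); V[k]=p; cv2.imwrite(f"pics/b_{k}.png",p["color"])
    for l in["handle","shaft_tip","isolator","barrier","kit","slot_mouth"]:
        s=r.spot_in(l,p)
        if s: print(k,l,np.round(s[0]["position"],1),round(s[0]["confidence"],2))
snap("slot",np.array([.599,.25,.09])+.11*n,R)
snap("rotor",np.array([.584,.17,.112])+.08*n,R)
snap("handle",np.array([.49,-.106,.17]),down(0))
snap("kit",np.array([.49,-.30,.20]),down(0))
pickle.dump(V,open("V.pkl","wb")); print(r.get_obs()["time_s"])
I=[V[k]["color"] for k in("slot","rotor","handle","kit")]
cv2.imwrite("pics/b_all.png",cv2.resize(np.vstack([np.hstack(I[:2]),np.hstack(I[2:])]),(800,600),interpolation=cv2.INTER_AREA))
```

```text
slot handle [  6.7 174.6] 0.93
slot shaft_tip [161.8 191.1] 0.75
slot isolator [171.  189.4] 0.78
slot slot_mouth [316.7 211.7] 0.76
rotor handle [ 42.8 181.8] 0.64
rotor shaft_tip [250.8 214.4] 0.58
rotor isolator [257.8 207.1] 0.82
rotor slot_mouth [409.2 225. ] 0.77
handle handle [282.6 188. ] 0.7
handle isolator [ 15.3 116.1] 0.59
handle barrier [510.5 191. ] 0.68
handle kit [470.2 174.5] 0.61
kit handle [115.4 178.6] 0.78
kit barrier [303.4 187.2] 0.77
kit kit [303.6 169.2] 0.77
8.2667
```

View pics/b_all.png

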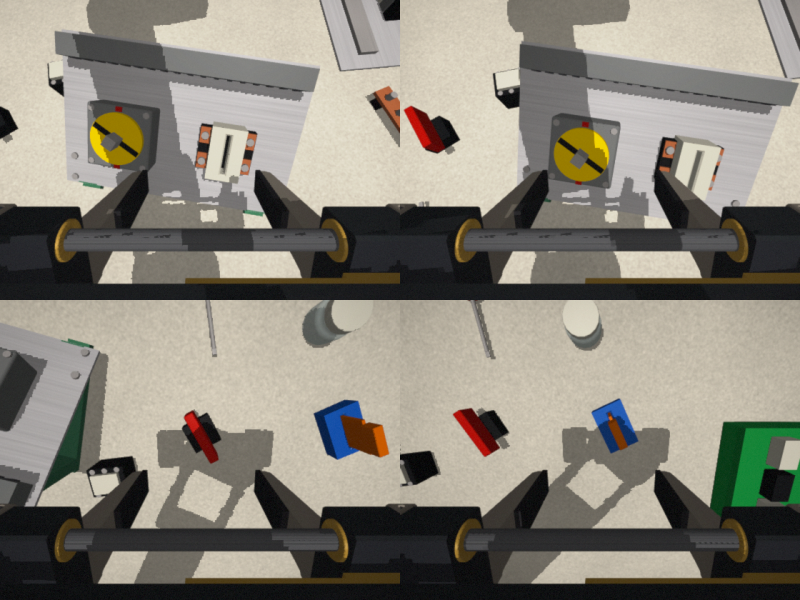

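The panels show the rotor at about (117,138) in the top-left panel, with red marks above and below it at (118,108) and (117,165). The stripe runs upper-left to lower-right, so it is about 1 rad anticlockwise of OFF. The slot is at (226,150), the handle at (200,437) and the barrier in its holder at (615,428). Now I'll fit silhouettes.

```bash
cat >> h.py <<'E'
import pickle
from scipy.optimize import minimize
def box(dx,dy,z0,z1): return np.array([[x,y,z] for x in(-dx/2,dx/2) for y in(-dy/2,dy/2) for z in(z0,z1)])
def disc(d,z): 
    a=np.linspace(0,2*np.pi,48,endpoint=False);return np.c_[d/2*np.cos(a),d/2*np.sin(a),0*a+z]
def mask(p,h0,h1,smin,near,rad,vmin=25):
    H=cv2.cvtColor(p["color"],cv2.COLOR_BGR2HSV).astype(int)
    hh=H[...,0]; m=((hh>=h0)&(hh<=h1)) if h0<=h1 else ((hh>=h0)|(hh<=h1))
    m=(m&(H[...,1]>=smin)&(H[...,2]>=vmin)).astype(np.uint8)
    c=np.zeros_like(m);cv2.circle(c,tuple(int(v) for v in near),rad,1,-1);m=m*c
    m=cv2.morphologyEx(m,cv2.MORPH_OPEN,np.ones((2,2),np.uint8))
    return cv2.convexHull(np.argwhere(m)[:,::-1].astype(np.int32)).reshape(-1,2).astype(np.float32)
def fit(obs,pts,pose,x0,step):
    """obs: [(cam,hull)]; pose(x)->R,t ; maximise hull IoU"""
    def cost(x):
        R,t=pose(x);s=0
        for p,h in obs:
            q=cv2.convexHull(proj(p,pts@R.T+t).astype(np.float32)).reshape(-1,2)
            a=cv2.intersectConvexConvex(q,h)[0];s+=1-a/(cv2.contourArea(q)+cv2.contourArea(h)-a)
        return s/len(obs)
    S=np.vstack([x0]+[np.array(x0)+np.eye(len(x0))[i]*step[i] for i in range(len(x0))])
    b=minimize(cost,x0,method="Nelder-Mead",options=dict(initial_simplex=S,maxiter=1500,xatol=1e-5,fatol=1e-6))
    return b.x,b.fun
def yawpose(x): return Ro.from_euler("z",x[2]).as_matrix(),np.array([x[0],x[1],0.])
E
cat > fit1.py <<'E'
from h import *
V=pickle.load(open("V.pkl","rb")); a,b=cam("scene"),cam("side")
mm=1e-3
# handle bar
bar=box(.076,.014,.026,.058)
ob=[(V["handle"],mask(V["handle"],172,6,120,(282,188),60)),(V["kit"],mask(V["kit"],172,6,120,(115,178),60))]
for O in(ob,ob[:1],ob[1:]):
    print("handle",min((fit(O,bar,yawpose,[.503,-.106,y],[.01,.01,.2]) for y in(-.8,0,.8,1.6)),key=lambda t:t[1]))
# barrier/kit
ok=[(V["kit"],mask(V["kit"],100,125,100,(303,175),60)),]
print("kit",min((fit(ok,box(.074,.05,0,.03),yawpose,[.505,-.32,y],[.01,.01,.2]) for y in(-.8,0,.8,1.6)),key=lambda t:t[1]))
pts=np.vstack([box(.05,.004,.03,.07),box(.04,.012,.07,.092)])
oo=[(V["kit"],mask(V["kit"],5,18,150,(303,185),60)),(V["handle"],mask(V["handle"],5,18,150,(510,190),60))]
for O in(oo,oo[:1]):
    print("barrier",min((fit(O,pts,yawpose,[.505,-.32,y],[.01,.01,.2]) for y in(-.8,0,.8,1.6)),key=lambda t:t[1]))
# rotor disc: centre on face, with psi
oy=[(V["slot"],mask(V["slot"],20,35,120,(162,191),50)),(V["rotor"],mask(V["rotor"],20,35,120,(251,214),55)),(a,mask(a,20,35,120,(339,263),30)),(b,mask(b,20,35,120,(273,181),25))]
d=disc(.068,0)
for O in(oy,oy[:2],oy[2:]):
    print("disc",fit(O,d,lambda x:(tilt(np.pi-.1),x[:3]),[.58,.146,.1],[.01,.01,.01]))
C=[]
for k,(u,v) in(("slot",(165,192)),("rotor",(253,215)),("slot",(316,212)),("handle",(282,188)),("kit",(303,185))):
    I=V[k]["color"].copy()
    c=I[v-50:v+50,u-66:u+66];C.append(cv2.resize(c,(400,300),interpolation=cv2.INTER_NEAREST))
cv2.imwrite("pics/c.png",np.vstack([np.hstack(C[:2]),np.hstack([C[2],C[3]])]))
E
python3 fit1.py
```

```text
handle (array([ 0.49836768, -0.10807616,  0.51224264]), np.float64(0.07732268480694343))
handle (array([ 0.49821537, -0.10814742,  0.51033934]), np.float64(0.06960451630364528))
handle (array([ 0.4981277 , -0.10775541,  0.53643996]), np.float64(0.08303334218268876))
kit (array([ 0.50356237, -0.32281599,  0.44886232]), np.float64(0.024116297073684567))
barrier (array([ 0.50408214, -0.32221115,  0.45630037]), np.float64(0.0960022205116231))
barrier (array([ 0.50478191, -0.32197026,  0.42918718]), np.float64(0.1416841171617711))
disc (array([0.5838327 , 0.14548181, 0.10937444]), np.float64(0.2744528477759583))
disc (array([0.58469735, 0.14555955, 0.11199407]), np.float64(0.018666491861070167))
disc (array([0.58269819, 0.14606095, 0.10678027]), np.float64(0.48889106369905244))
```

View pics/c.png

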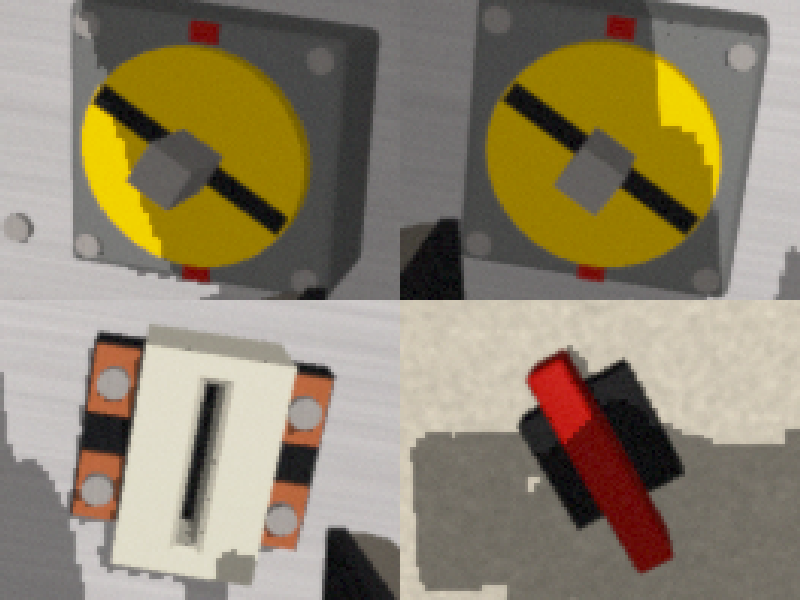

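The crops show the rotor with its stripe running from (103,96) to (281,226) in crop 1, its red mark at (204,32), and the shaft tip at about (160,172). The block's slot mouth corners lie at about (205,380) to (198,548), and the handle bar is clear. Next is a joint plate fit from these points.

```bash
cat > fit2.py <<'E'
from h import *
V=pickle.load(open("V.pkl","rb"))
o={1:(99,142,0,0),2:(187,165,400,0),3:(250,162,0,300)}; vw={1:"slot",2:"rotor",3:"slot"}
px=lambda i,u,v:(o[i][0]+(u-o[i][2])/3.0303-.33,o[i][1]+(v-o[i][3])/3-.33)
oy=[(V[k],mask(V[k],20,35,120,c,55)) for k,c in(("slot",(162,191)),("rotor",(251,214)))]
def res(x,full=False):
    psi,X,Y,Z,phi,xm,rho,sx,sy=x; R=tilt(psi); t=np.array([X,Y,Z])  # t: face centre (plate z=46mm)
    P=lambda a,b,z:np.array([a,b,z-.046])
    st=rho*np.array([np.cos(phi),np.sin(phi)])
    L=[(1,103,96,P(*st,.046)),(1,281,226,P(*-st,.046)),(2,513,94,P(*st,.046)),(2,688,224,P(*-st,.046)),
       (1,204,32,P(xm,0,.040)),(2,621,28,P(xm,0,.040)),(1,160,172,P(0,0,.066)),(2,586,184,P(0,0,.066))]
    for u,v,a,b in((148,345,.035,.022),(296,365,.035,-.022),(252,583,-.035,-.022),(110,565,-.035,.022)): L.append((3,u,v,P(sx+a,sy+b,.04)))
    for u,v,a,b in((205,380,.028,.005),(233,381,.028,-.005),(198,548,-.028,-.005),(170,545,-.028,.005)): L.append((3,u,v,P(sx+a,sy+b,.04)))
    e=[proj(V[vw[i]],R@p+t)[0]-px(i,u,v) for i,u,v,p in L]
    for p,h in oy:   # disc limb centroid
        q=cv2.convexHull(proj(p,np.vstack([disc(.068,0),disc(.068,-.006)])@R.T+t).astype(np.float32))
        m,n=cv2.moments(q),cv2.moments(h)
        e.append(2*np.array([m["m10"]/m["m00"]-n["m10"]/n["m00"],m["m01"]/m["m00"]-n["m01"]/n["m00"]]))
    return np.array(e) if full else np.array(e).ravel()
s=least_squares(res,[np.pi-.1,.585,.146,.112,1.0,.038,.033,0,-.14],loss="soft_l1")
print(s.x.round(4));print(res(s.x,True).round(1).tolist())
R=tilt(s.x[0]);t=s.x[1:4]
np.savez("plate.npz",psi=s.x[0],face=t,phi=s.x[4],slot=t+R@[s.x[7],s.x[8],-.006])
print("tip",t+.02*R[:,2],"slot",t+R@[s.x[7],s.x[8],-.006])
E
python3 fit2.py
```

```text
[ 2.8873  0.5847  0.1443  0.1119  1.0446  0.0386  0.0318 -0.     -0.1401]
[[0.4, 0.3], [-0.0, 0.1], [0.0, 0.2], [0.3, 0.7], [0.8, 0.1], [-0.2, -0.1], [0.2, 2.3], [1.3, -0.1], [-0.8, -0.5], [0.3, 0.3], [0.0, 0.3], [0.5, -1.1], [-1.7, -1.5], [0.3, -0.2], [1.1, 2.3], [-0.3, 1.6], [-0.4, -0.6], [-1.4, -0.6]]
tip [0.59439929 0.14174337 0.12920573] slot [0.61706301 0.28057784 0.1066812 ]
```

```bash
cat > g1.py <<'E'
from h import *
V=pickle.load(open("V.pkl","rb")); D=np.load("plate.npz")
bar=box(.076,.014,.026,.058); x=np.array([.4982,-.1081,.512])
qs={}
for k in(0,np.pi):
    q=r.inverse_kinematics([*x[:2],.12],down(x[2]+k)); qs[k]=q; print(k,None if q is None else np.round(q,2))
k=min((k for k in qs if qs[k] is not None),key=lambda k:abs(qs[k][5]))
R=down(x[2]+k)
r.move_ptp(np.array([*x[:2],.14])-R[:,0]*.0,R)
p=cam("wrist"); V["h2"]=p; cv2.imwrite("pics/d.png",p["color"])
c=proj(p,[*x[:2],.045])[0]; print(c)
y,f=fit([(p,mask(p,172,6,120,c,80))],bar,yawpose,x,[.004,.004,.05]); print(y,f)
y2,f2=fit([(q,mask(q,172,6,120,proj(q,[*x[:2],.045])[0],70)) for q in(p,V["handle"],V["kit"])],bar,yawpose,x,[.004,.004,.05]); print(y2,f2)
np.savez("hg.npz",y=y,k=k); pickle.dump(V,open("V.pkl","wb"))
E
python3 g1.py
```

```text
0 [-0.45  0.09  1.87 -0.    1.18  0.61]
3.141592653589793 [-0.45  0.09  1.87 -0.    1.18 -2.53]
[279.47406173 208.78703235]
[ 0.49933763 -0.10839074  0.50535961] 0.06856968360556481
[ 0.49905783 -0.10818393  0.50635582] 0.08159420240862703
```

View pics/d.png

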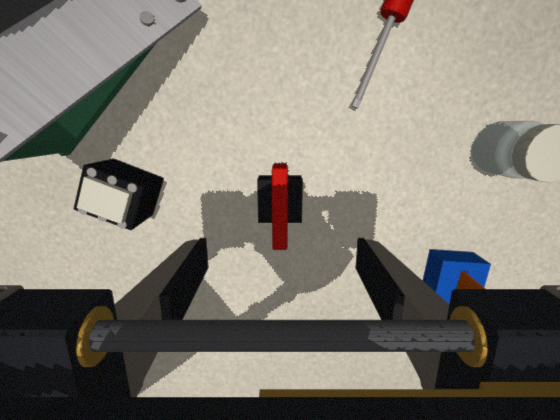

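The bar is centred at about (280,205) between the open fingers, and the view agrees with the fit. Next I grasp it and carry it to the shaft.

```bash
cat > g2.py <<'E'
from h import *
D=np.load("plate.npz");y=np.load("hg.npz")["y"]; R=down(y[2])
st=lambda m:print(m,[np.round(r.get_obs()[k],4).tolist() for k in("time_s","position","force","torque","opening","gripper_force")])
r.movel([y[0],y[1],.029],feed=.12); r.command_gripper(.0,50); st("grip")
r.movel([y[0],y[1],.20],feed=.25)
n=tilt(D["psi"])[:,2]; T=tilt(D["psi"],D["phi"]-np.pi)@FLIP
tip=D["face"]+.02*n
r.move_ptp(tip+n*(.029+.05),T)
st("above"); print(r.get_obs()["qpos"])
p=cam("wrist"); cv2.imwrite("pics/e.png",p["color"])
E
python3 g2.py
```

```text
grip [11.4667, [0.4993, -0.1083, 0.029], [0.0014, 0.562, 0.4778], [0.0334, 0.1017, -0.0415], 0.0136, 50.0]
above [13.375, [0.6324, 0.1308, 0.1972], [0.1576, -0.0286, -0.5495], [-0.0943, -0.1916, -0.0403], 0.0134, 49.9996]
[-0.03762765  0.78258132  0.88064669  0.11787689  1.98949272  0.76399826]
```

View pics/e.png

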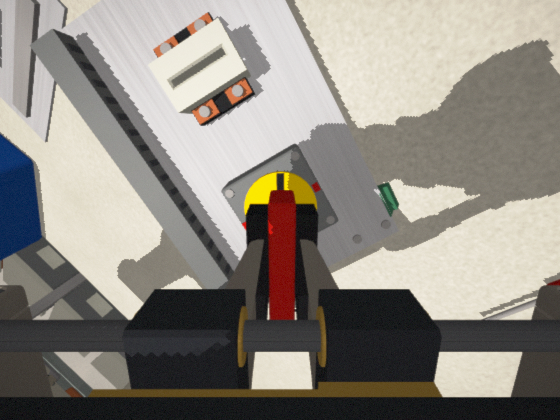

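The bar lines up with the stripe end at (281,180), and both are centred near column 282. Now I insert it with a force guard.

```bash
cat > g3.py <<'E'
from h import *
D=np.load("plate.npz"); n=tilt(D["psi"])[:,2]; R=tilt(D["psi"])
st=lambda m:print(m,[np.round(r.get_obs()[k],4).tolist() for k in("time_s","force","torque","opening")],"h above face mm",round(1e3*float((r.get_obs()["position"]-D["face"])@n)-29,2))
p=cam("wrist"); o=r.get_obs()
print("far end of bar top/bottom pred",[proj(p,np.array(o["orientation"])@[.038,0,z]+o["position"])[0].round(1) for z in(-.029,.003)],"slot pred",proj(p,D["slot"])[0].round(1))
m=mask(p,172,6,120,(282,240),70); print("bar top row",m[:,1].min(),m[m[:,1]<m[:,1].min()+2])
g=D["face"]+n*.029
r.movel(g+n*.022,feed=.1); st("pre")
hit=r.movel(g-n*.001,feed=.03,until_force=12); print(hit); st("in")
E
python3 g3.py
```

```text
far end of bar top/bottom pred [array([281.2, 205.3]), array([281.4, 190.7])] slot pred [197.2  66.1]
bar top row 183.0 [[315. 183.]
 [317. 183.]]
pre [14.1083, [0.7167, 0.5181, -1.3906], [-0.1162, -0.2055, -0.0422], 0.014] h above face mm 23.0
True
in [14.45, [1.8349, -1.5716, 4.5833], [-0.1042, 0.1095, -0.004], 0.0138] h above face mm 20.03
```

Contact came right at the tip plane, so the bore is slightly off. I'll press a little and then search in small steps, using the lateral force as a hint.

```bash
cat > g4.py <<'E'
from h import *
D=np.load("plate.npz"); R=tilt(D["psi"]); n=R[:,2]; g=D["face"]+n*.029
def H(): return 1e3*float((np.array(r.get_obs()["position"])-D["face"])@n)-29
def lat(): return (R.T@np.array(r.get_obs()["force"])).round(1).tolist()
for dx,dy in((0,0),(1,1),(1.5,0),(0,1.5),(2,2),(-1,1),(1,-1),(-1,-1)):
    off=R@[dx*1e-3,dy*1e-3,0]
    r.movel(g+off+n*.0215,feed=.05); f0=lat()
    hit=r.movel(g+off-n*.001,feed=.04,until_force=25)
    print((dx,dy),hit,round(H(),2),f0,lat(),round(r.get_obs()["time_s"],2),round(r.get_obs()["opening"],4))
    if H()<16: break
E
python3 g4.py
```

```text
(0, 0) True 19.97 [-0.5, -0.9, -1.4] [0.3, -0.4, 5.3] 15.01 0.0138
(1, 1) False 0.23 [-0.7, 0.1, -0.5] [0.9, 0.2, 5.8] 15.97 0.0138
```

```bash
cat > g5.py <<'E'
from h import *
D=np.load("plate.npz"); R=tilt(D["psi"]); n=R[:,2]; g=D["face"]+n*.029; off=R@[1e-3,1e-3,0]
def H(): return 1e3*float((np.array(r.get_obs()["position"])-D["face"])@n)-29
def lat(k="force"): return (R.T@np.array(r.get_obs()[k])).round(2).tolist()
print(r.movel(g+off-n*.004,feed=.03,until_force=15),"home h",round(H(),2),lat(),lat("torque"))
q0=np.array(r.get_obs()["qpos"]); t0=lat("torque")[2]
for d in list(np.arange(.2,1.01,.2))+list(np.arange(1.05,1.26,.03)):
    q=q0.copy();q[5]+=d; r.move_joints(q); t=lat("torque")
    ang=float(D["phi"])-d
    print(round(ang,3),"tz",t[2],"F",lat(),round(r.get_obs()["opening"],4),round(H(),2),round(r.get_obs()["time_s"],2))
    if ang<-.05 and abs(t[2]-t0)>.5: break
E
python3 g5.py
```

```text
False home h 0.12 [2.61, 1.26, 14.0] [0.39, -0.7, -0.04]
0.845 tz -0.08 F [2.89, 2.29, 3.6] 0.0139 0.32 16.52
0.645 tz -0.06 F [4.18, 2.6, 3.26] 0.0135 0.32 16.83
0.445 tz -0.05 F [4.44, 1.38, 4.06] 0.0139 0.3 17.14
0.245 tz -0.04 F [5.09, -0.88, 4.09] 0.0138 0.31 17.45
0.045 tz 0.01 F [4.89, -1.16, 2.74] 0.0136 0.28 17.76
-0.005 tz -0.03 F [4.76, -0.7, 4.05] 0.0137 0.29 18.01
-0.035 tz 0.06 F [4.34, -0.86, 4.38] 0.0136 0.27 18.26
-0.065 tz -0.04 F [4.38, -1.0, 3.48] 0.0137 0.26 18.51
-0.095 tz 0.01 F [4.77, -0.48, 3.88] 0.0137 0.24 18.76
-0.125 tz 0.05 F [4.57, -1.64, 3.48] 0.0136 0.26 19.01
-0.155 tz 0.21 F [4.79, -1.92, 4.1] 0.0135 0.26 19.26
-0.185 tz 0.54 F [4.7, -0.82, 4.34] 0.0136 0.26 19.51
```

The handle is home (h about 0.1 mm) and the torque climbs sharply at the stop. I'll release, retreat and look.

```bash
cat > g6.py <<'E'
from h import *
D=np.load("plate.npz"); R=tilt(D["psi"]); n=R[:,2]
q=np.array(r.get_obs()["qpos"]); q[5]-=.02; r.move_joints(q)
r.command_gripper(.06); X=np.array(r.get_obs()["position"])
r.movel(X+n*.09,feed=.2)
p=cam("wrist"); I=p["color"]
c=proj(p,D["face"]+n*.03)[0]; print(c)
bar=box(.076,.014,.026,.058); red=mask(p,172,6,150,c,75)
f=lambda x:(tilt(D["psi"],x[0]),D["face"]+R@[x[1],x[2],x[3]])
for fz in(0.,):
    print("bar angle,x,y,z",*fit([(p,red)],bar,f,[0.,0,0,0],[.1,.002,.002,.002]))
cv2.imwrite("pics/f.png",I); print(r.get_obs()["time_s"])
E
python3 g6.py
```

```text
[280.94382055 209.3923645 ]
bar angle,x,y,z [-0.10357421 -0.00113278  0.00203466  0.00459967] 0.07216290116136725
21.2167
```

View pics/f.png

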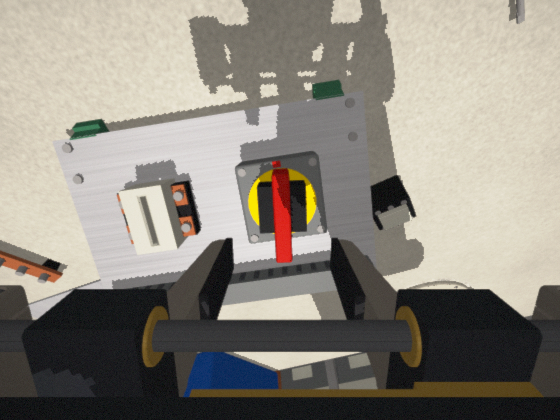

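The handle sits on the shaft along the red marks (mark visible at (277,162)). The fitted angle of about −0.10 matches the stop plus play. Now the barrier.

```bash
cat > g7.py <<'E'
from h import *
V=pickle.load(open("V.pkl","rb")); D=np.load("plate.npz")
x=np.array([.504,-.3225,.45]); R=down(x[2])
o=r.get_obs(); P=np.array(o["position"])
r.movel(P+[0,0,.05],feed=.25)
r.move_ptp([*x[:2],.17],R); print(np.round(r.get_obs()["qpos"],2))
p=cam("wrist"); V["k2"]=p
kp=box(.074,.05,0,.03); bp=np.vstack([box(.05,.004,.03,.07),box(.04,.012,.07,.092)])
c=proj(p,[*x[:2],.05])[0]
print("kit",*fit([(p,mask(p,100,125,100,c,100))],kp,yawpose,x,[.004,.004,.05]))
y,f=fit([(p,mask(p,5,18,150,c,100))],bp,yawpose,x,[.004,.004,.05]);print("barrier",y,f)
np.savez("bg.npz",y=y);pickle.dump(V,open("V.pkl","wb"))
cv2.imwrite("pics/g.png",p["color"]);print(r.get_obs()["time_s"])
E
python3 g7.py
```

```text
[-0.77  0.25  1.58  0.    1.31  0.35]
kit [ 0.50373716 -0.32349792  0.45134168] 0.029369584729293963
barrier [ 0.50467901 -0.32274386  0.40959758] 0.14603747846380222
23.3667
```

View pics/g.png

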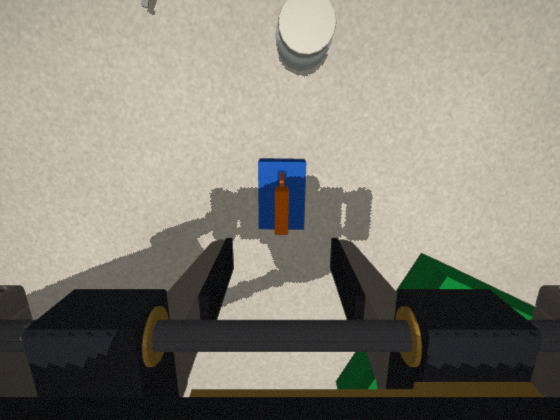

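The barrier stands upright at (282,200) in the holder, square to the tool. Now I grasp it and carry it high over the handle to the slot.

```bash
cat > g8.py <<'E'
from h import *
D=np.load("plate.npz"); Rp=tilt(D["psi"]); n=Rp[:,2]; T=tilt(D["psi"],np.pi)@FLIP
st=lambda m:print(m,[np.round(r.get_obs()[k],4).tolist() for k in("time_s","position","force","opening")])
b=[.5042,-.3231]
r.movel([*b,.062],feed=.12); r.command_gripper(0,35); st("grip")
r.movel([*b,.15],feed=.12); r.movel([*b,.30],feed=.3)
r.move_ptp([.58,.28,.30],down(D["psi"]-np.pi)); st("via")
s=D["slot"]+Rp@[.0005,.0005,0]
r.move_ptp(s+n*(.05+.03),T); st("pre"); print(np.round(r.get_obs()["qpos"],2))
p=cam("wrist"); o=r.get_obs()
E=np.array([[x,0,.05] for x in(-.025,.025)]+[[.02,y,-.03] for y in(-.006,.006)])
print("barrier pred",proj(p,E@np.array(o["orientation"]).T+o["position"]).round(1).tolist())
print("slot pred",proj(p,np.array([[x,0,0] for x in(-.026,.026)])@Rp.T+D["slot"]).round(1).tolist())
cv2.imwrite("pics/h.png",cv2.resize(p["color"][60:300,140:460],(800,600)))
E
python3 g8.py
```

```text
grip [25.2, [0.5041, -0.3229, 0.062], [-0.2056, 0.3894, 0.5785], 0.0118]
via [28.9083, [0.5803, 0.2792, 0.2998], [-0.221, 0.2036, -0.6165], 0.0118]
pre [29.7083, [0.6557, 0.2702, 0.1775], [0.3018, -0.3507, 0.7717], 0.0119]
[0.13 0.96 0.64 0.21 2.02 2.  ]
barrier pred [[279.8, 256.1], [279.7, 195.2], [266.9, 243.3], [290.9, 243.3]]
slot pred [[280.5, 183.4], [280.5, 240.0]]
```

View pics/h.png

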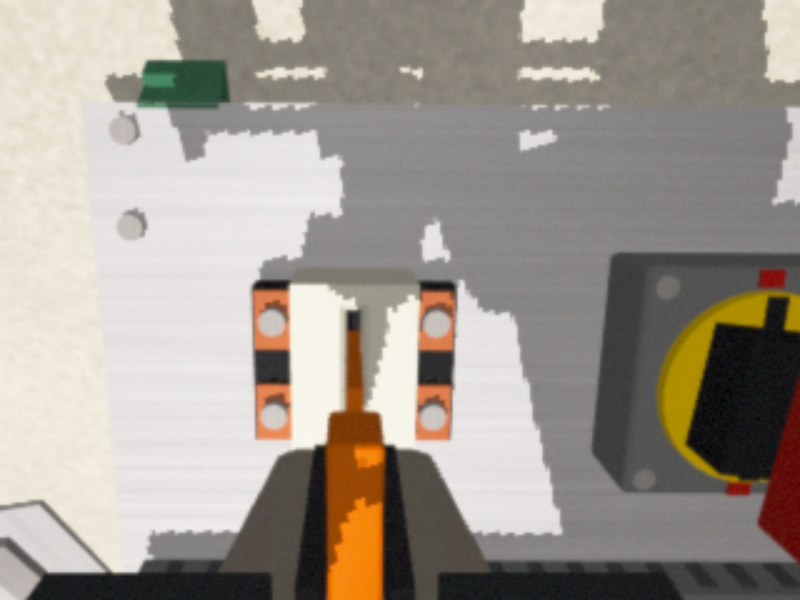

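The barrier (x≈355) is lined up with the slot (x≈352, top end y≈310), and the rotor stripe end (777,312) points at the red mark (772,278). Inserting.

```bash
cat > g9.py <<'E'
from h import *
D=np.load("plate.npz"); R=tilt(D["psi"]); n=R[:,2]; s=D["slot"]+n*.05
def H(): return 1e3*float((np.array(r.get_obs()["position"])-s)@n)
def lat(): return (R.T@np.array(r.get_obs()["force"])).round(1).tolist()
for dx,dy in((.5,.5),(1.5,.5),(.5,1.5),(-.5,.5),(.5,-.7),(1.5,1.5),(-1,-1)):
    off=R@[dx*1e-3,dy*1e-3,0]
    r.movel(s+off+n*.004,feed=.06); f0=lat()
    hit=r.movel(s+off-n*.028,feed=.03,until_force=15)
    print((dx,dy),hit,round(H(),2),f0,lat(),round(r.get_obs()["time_s"],2),r.get_obs()["opening"])
    if H()<-6: break
E
python3 g9.py
```

```text
(0.5, 0.5) False -24.32 [0.1, 0.3, -1.0] [1.8, 0.6, 10.5] 31.56 0.011915955558785777
```

```bash
cat > g10.py <<'E'
from h import *
D=np.load("plate.npz"); R=tilt(D["psi"]); n=R[:,2]; s=D["slot"]+n*.05
H=lambda:round(1e3*float((np.array(r.get_obs()["position"])-s)@n),2)
print(r.movel(s+R@[.0005,.0005,-.033],feed=.02,until_force=20),H(),(R.T@np.array(r.get_obs()["force"])).round(1))
r.movel(np.array(r.get_obs()["position"]),feed=.02); print(H(),(R.T@np.array(r.get_obs()["force"])).round(1))
r.command_gripper(.045); X=np.array(r.get_obs()["position"]); r.movel(X+n*.11,feed=.15)
p=cam("wrist"); a=cam("side"); cv2.imwrite("pics/i.png",np.hstack([cv2.resize(p["color"][40:300,100:500],(462,300)),cv2.resize(a["color"][120:220,200:310],(330,300))]))
o=r.get_obs();print(o["time_s"],o["force"])
bp=np.vstack([box(.05,.004,0,.033),box(.04,.012,.033,.055)])
h=mask(p,5,18,150,proj(p,D["slot"]+n*.03)[0],45)
print("barrier rib x,y,z-offset mm",*fit([(p,h)],bp,lambda x:(R,D["slot"]+R@(x/1e3)),np.zeros(3),[2,2,2]))
E
python3 g10.py
```

```text
False -24.44 [ 3.4  2.  22. ]
-24.33 [0.7 0.7 3.9]
34.1667 [-0.46931774  0.32037748 -0.44837931]
barrier rib x,y,z-offset mm [-41.0176828    0.65302733 145.24094605] 0.6254494391369949
```

View pics/i.png

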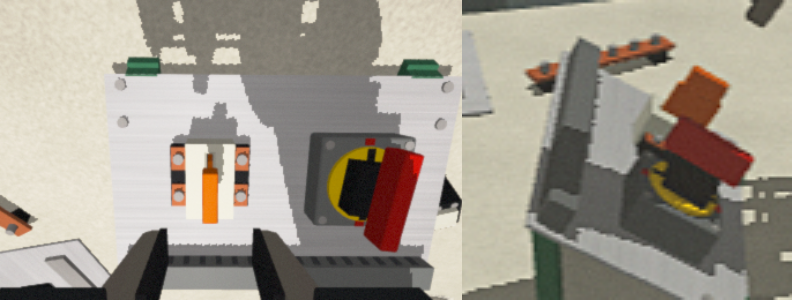

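The barrier is bottomed in the slot: 22 N moved it only 0.1 mm. The stripe end (371,152) points at the red mark (370,142). One last check that the handle is still home.

Run:
```python
from h import *
D=np.load("plate.npz"); R=tilt(D["psi"]); n=R[:,2]
def big(p,c,rad):
    H=cv2.cvtColor(p["color"],cv2.COLOR_BGR2HSV); m=(((H[...,0]>172)|(H[...,0]<6))&(H[...,1]>150)).astype(np.uint8)
    k=np.zeros_like(m);cv2.circle(k,tuple(int(v) for v in c),rad,1,-1);m=cv2.morphologyEx(m*k,cv2.MORPH_OPEN,np.ones((3,3),np.uint8))
    l,L,s,_=cv2.connectedComponentsWithStats(m);i=1+np.argmax(s[1:,4])
    q=np.argwhere(L==i)[:,::-1].astype(np.int32)
    return cv2.convexHull(q).reshape(-1,2).astype(np.float32)
p=cam("wrist");b=cam("side")
f=lambda x:(tilt(D["psi"],x[0]),D["face"]+R@(np.array(x[1:])/1e3))
for cs in([(p,90)],[(p,90),(b,30)]):
    O=[(c,big(c,proj(c,D["face"]+n*.04)[0],rad)) for c,rad in cs]
    print("bar ang,x,y,z mm",*fit(O,box(.076,.014,.026,.058),f,[-.1,0,0,0],[.1,2,2,2]))
```

```text
bar ang,x,y,z mm [ -0.11334969   3.94004357   7.29036172 -11.94226052] 0.03306988651981391
bar ang,x,y,z mm [-0.11054049  1.63070507  1.1587884  -1.911212  ] -0.07305756374383227
```

```bash
python3 -c "
from cell import r
print(r.close_job())"
```

```text
the job is handed in; nothing more can be done
None
```

The job is handed in at about 34 s of the 67 s allowed, with no verdict returned: the handle is home on the shaft with the switch turned to its OFF stop, the barrier is bottomed in the terminal block slot and released, and the screwdriver, jar and contactor were never approached.

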